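Clamp a wood carving for finishing

ROBOT

A 7-joint arm with a two-finger parallel gripper is mounted at the origin on the work surface. World frame = base frame: x ahead of the robot, y to its left, z up, the work surface at z = 0. Lengths are in m, angles in rad, forces in N, time in s.
With the tool pointing down it reaches from about 0.375 to 0.925 m from the base axis. Payload 3.1 kg.
Tool frame: the origin (TCP) lies at the very end of the fingers, on their centre line; the grasp point (between the pads) lies 19 mm behind it; z points along the fingers, y is the line along which they close (so a half turn about z gives the same grasp; the last joint's range is limited). The gripper opens to 85 mm and grips with 20 to 120 N. Pads are 22 mm wide; open, the fingers measure 114 mm over their backs; the gripper's body (76 mm by 85 mm) begins 54 mm behind the grasp point. The pads swing forward as they close: fully open they stand 13 mm farther back than shut.
Start: joints at [1.006, 0.383, 0.044, 1.598, -0.018, 1.161, -0.05], TCP at [0.293, -0.58, 0.231] pointing down, gripper open.
Joint ranges: [-2.61, 2.61], [-0.41, 2.15], [-1.48, 1.57], [0, 2.5], [-1.57, 4.71], [0.05, 1.97], [-2.85, 2.85]. Speed limits (rad/s): [2.79, 2.79, 3.14, 3.14, 3.14, 3.14, 3.14].

INTERFACE

Orientations are given as [roll, pitch, yaw] about the fixed x, y, z axes, in that order (R = Rz(yaw) Ry(pitch) Rx(roll)).
In Python, from cell import ctrl, imaging, workorder gives the robot as it stands.
- The arm moves only by the shell command python3 -m pendant 'ROWS' [FORCE]. ROWS is JSON, a list of rows, each a list of 7 numbers: the shift along the world's x, y, z in units of 120 mm (1.0 is 120 mm), then the turn, a rotation vector about the world's x, y, z in units of 180 degrees (1.0 is 180 degrees), then the gripper command: -1 is fully open, 1 is shut, values between are in proportion. A call has 1 to 12 rows; each row is the pose to reach, as a shift and turn from the pose commanded when the call began, turning the shorter way round; what a row does not reach only later rows make up. A row lasts 1/8 s, in which the tool goes at most 62.5 mm and 10.7 degrees, less where a joint would pass 70% of its speed; a pose out of reach is approached as far as the arm can. A call with a number of a shift or a turn outside -1 to 1 is refused whole. A call with a gripper value outside its range is refused whole. The fingers move at their own pace and stop on an object; FORCE is the grip in N (left out, the last holds). Time passes only in rows, so rows that repeat a pose let the fingers close. It gives the time, the measured TCP pose, the force, the opening and the grip force at its end, in the units of the state.
- ctrl.get_obs(): the state, without advancing time (a new reading comes with each control period).
- imaging.camera(name): name is "scene" or "top" or "wrist"; returns a dict with "img" (384x512x3 uint8, red, green, blue), "fov_y" (degrees; the focal length in pixels is half the picture's height over the tangent of half this angle, whatever the lens; pixels are square), "cx", "cy" (the principal point, pixels), "R" (3x3) and "t" (3): a world point X has camera coordinates R X + t; the wrist camera has in their place "tool_from_camera" (4x4, takes a point from camera to tool coordinates, whose origin is the TCP and whose axes are the flange's). Camera axes: x right, y down, z forward; pixel columns grow to the right and rows downward; lengths in m; the calibration is good to about 2 mm. A picture is of the moment at which its call begins: read the wrist's pose just before it. There is no depth.
- workorder.close_job(): hands the job in; it is judged then, once.
The state is a dict: "clock": time; "joints": joint angles; "joint_vel": joint speeds; "effort": joint torques, N m; "eef_pos": TCP position; "orientation": TCP orientation; "ft_force": force on the tool from outside, world axes, zero at the start; "torque": the same for the moment, N m; "finger_gap": finger opening in m; "grip_force": force on a finger pad.
Only numpy, scipy, OpenCV 4.12 (cv2) and the standard library are available. Lean on these libraries where they do the work, as an engineer would, in place of code of your own. Each camera call takes 0.05 s, during which the arm holds its last target. There are 200 camera calls.

TASK

Slide the carving gently along the bed of the blue screw clamp until its end rests fully against the end stop, then wind the red crank knob clockwise until the rubber pad meets the carving, and snug it by feel: held firmly, but not so hard that the carving is bruised. Let go and leave everything else on the bench where it is.

Things in the scene. Friction and masses are not known exactly. Their poses are not given: they have to be found in the camera images.
- clamp: Blue cast hold-down screw clamp, fixed. Origin on the bench under the vertical screw; y along the bed towards the end stop, x across, z up. Bed 90 wide, y -175 to +130, 25 high; cheeks along it, inner faces x = +-29.5, top 55 high, guide the carving (1.5 play a side). Column at x -82 to -46, y +-22; overarm on it above the bed, 159 high; boss at the screw, radius 23, 164 high.
- crank: Dark steel crank on top of the screw; origin on the screw axis, 160 above the bench at its highest, z up, its y axis points along the crank arm to the knob. Starts swung to the stop's side (arm within 85 degrees of the clamp's +y). Clockwise from above lowers the pad 10 mm a turn; the screw stays where it is left, the knob need not be held.
- packing: Plywood packing board let into the bed, fixed, 58 x 270; origin at the centre of its top face, on which the carving lies. Its height above the bench differs from start to start (28 to 31).
- carving: Loose carved block, 56 (x) x 220 (y, along the bed) x 43 to 50 high (hand-made, it differs every time), 0.3 to 0.5 kg, faceted top with a flat crown 30 wide; origin at the centre of its underside, axes parallel to the clamp's (within 2 degrees). Lies on the packing board between the cheeks, 25 to 65 short of the end stop.
- push_end (a point): Centre of the carving's end face away from the stop (the end to push), 30 above its underside; at the carving's y = -110.
- stop_face (a point): Middle of the dark steel end stop's face, at the clamp's (0, +110, 50); axes as the clamp's. The carving is home when its other end touches this face (push_end then lies 220 before it, and the pad is over the carving's middle).
- knob_grip (a point): On the red knob's grip on the crank: an upright, freely spinning cylinder 22 in diameter, 43 tall (18 above and 25 below this point). It circles the screw axis (the clamp's origin in x, y) at a radius of 50 and sinks as the pad does. The crank arm's top is 27 below this point; nothing else stands so high on the clamp.
- pad_face (a point): Centre of the round rubber pad's lower face (36 diameter) at the foot of the screw; it turns with the screw. It starts 3 to 18 above the carving's top. 
- gouge_wide: Gouge with dark wooden handle, 215 long, lying; loose bystander, to be left alone. Origin at its underside.
- gouge_small: Gouge with red handle, 215 long, lying; loose bystander, to be left alone. Origin at its underside.
- mallet: Round carver's mallet standing on its head, 72 diameter, 240 tall; loose bystander, to be left alone. Origin at its underside.
- dust_brush: Hand brush lying; loose bystander, to be left alone. Origin at its underside.
- oil_can: Can, 60 diameter, 120 tall; loose bystander, to be left alone. Origin at its underside.
- finished_post: Finished turned post, 52 diameter, 150 tall, standing; loose bystander, to be left alone. Origin at its underside.
- blank_block: Pale wooden blank, 60 x 120 x 50; loose bystander, to be left alone. Origin at its underside.
- pencil_pot: Terracotta pot, 76 diameter, 95 tall; loose bystander, to be left alone. Origin at its underside.
- pad: The same pad as a body (rubber face and steel back); origin at the centre of its lower face. Feel: pushing the knob round its circle takes 1 to 2 N while the pad is free; once it presses, the effort while turning slowly climbs steadily: 5 N is barely firm, 8 N is snug, 12 N is too hard (give or take 15 %; less is felt when standing still). From first touch to snug is about a quarter turn.
Things that resemble listed ones, but are neither listed nor needed, are in the scene too. Leave any turquoise or white look-alike of the carving alone.

How it is judged:
By the outcome, as a careful person would: the job done as asked, in the order asked, and still so for the second after the job is handed in, with the robot touching nothing.
It also fails if it takes over 72 s, if anything falls off the work surface, if the arm or the gripper's body presses on something with over 40 N, if the wrist force passes 120 N, or if a joint passes its speed limit or range.

## Working session

There is one attempt and no reset: what is moved stays moved. The work goes in short steps, Python scripts to look and compute and a shell command to move; the robot and the scene stay as the last step left them, time stands still between calls to the robot, and variables do not carry over. Pictures are saved under pics/ and viewed, at most 10 in all, crops included, and the job is handed in when it is done.

```bash
mkdir -p pics; ls; python3 - <<'E'
from cell import ctrl, imaging
import cv2,numpy as np
o=ctrl.get_obs();print({k:np.round(v,3).tolist() for k,v in o.items()})
for n in("scene","top"):
    c=imaging.camera(n);cv2.imwrite(f"pics/{n}0.png",c["img"][:,:,::-1]);print(n,c["fov_y"],c["cx"],c["cy"],c["R"],c["t"])
    np.savez(n+"0.npz",**c)
E
```

```text
pics
{'clock': 0.0, 'joints': [1.006, 0.384, 0.044, 1.6, -0.018, 1.161, -0.05], 'joint_vel': [0.0, 0.0, -0.0, 0.001, -0.001, -0.0, -0.0], 'effort': [-0.001, -43.346, 1.024, -24.952, 0.011, 0.011, 0.0], 'eef_pos': [0.292, -0.58, 0.23], 'orientation': [-3.139, 0.0, 0.467], 'ft_force': [1.074, -0.669, -0.48], 'torque': [0.006, 0.018, -0.001], 'grip_force': 0.0, 'finger_gap': 0.085}
scene 47.80795154963563 260.15649764206853 186.91897803899386 [[-0.50134893  0.86508008 -0.01690319]
 [ 0.68422425  0.38442666 -0.61972035]
 [-0.52960969 -0.3222617  -0.78464066]] [ 0.29406449 -0.27612149  1.92226089]
top 46.636514765093956 254.0657943328659 194.961973690062 [[ 0.02881337 -0.99958328 -0.0017483 ]
 [-0.99035274 -0.02831005 -0.13564655]
 [ 0.13554053  0.00563987 -0.99075575]] [-0.03663695  0.55607697  1.29230735]
```

View pics/scene0.png

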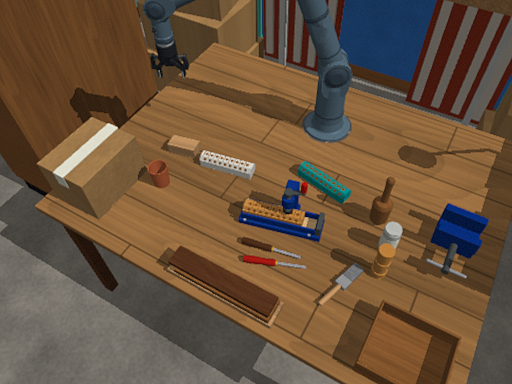

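View pics/top0.png

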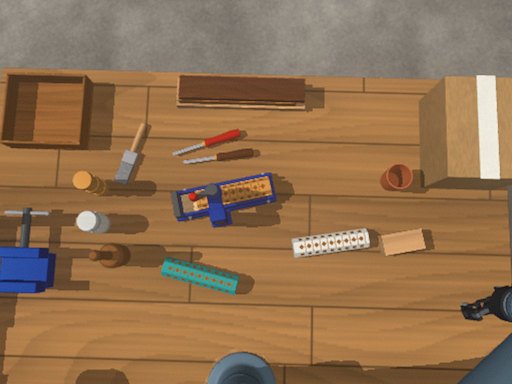

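The clamp stands at about top (222,197), with its dark end stop to the left at (178,205), the red knob at (193,197) and the orange carving running from (205,200) to (272,187). Look-alikes: white carving at (330,242), turquoise at (200,275) and a blue vise at (25,265). I choose the orange carving in the blue clamp and check it in a close crop.

```bash
python3 - <<'E'
import cv2,numpy as np
a=np.load("top0.npz")["img"][160:240,160:290,::-1];b=np.load("scene0.npz")["img"][170:250,225:340,::-1]
a=cv2.resize(a,None,fx=6,fy=6,interpolation=cv2.INTER_CUBIC)[:, :780]
cv2.imwrite("pics/cropt.png",a)
cv2.imwrite("pics/crops.png",cv2.resize(b,None,fx=6,fy=6,interpolation=cv2.INTER_CUBIC))
E
```

```text
(no output)
```

View pics/cropt.png

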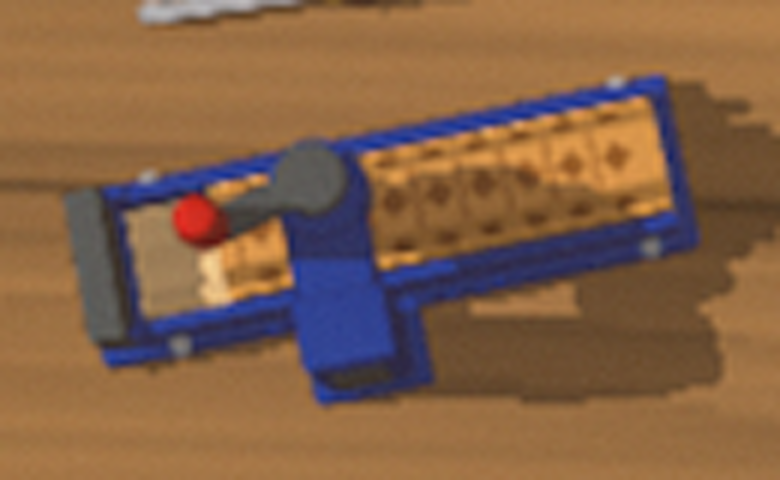

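View pics/crops.png

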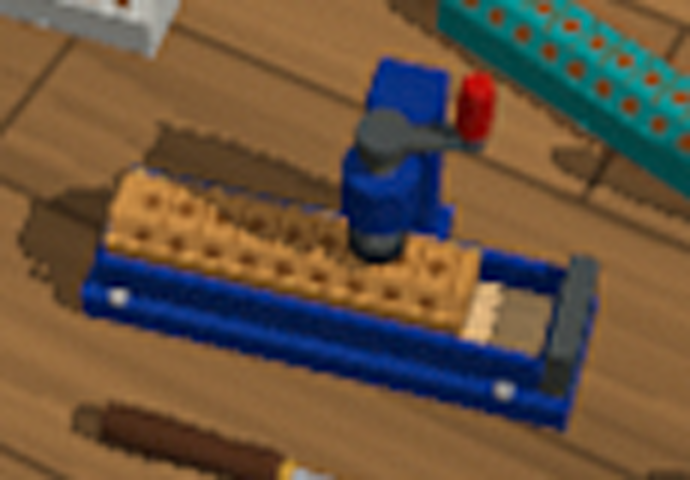

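The top crop shows the orange carving in the clamp bed, with a gap to the dark stop at crop (100,265), the knob at crop (200,220) and the column on the robot's side. In the scene crop the knob is at (477,105), the crank hub at (385,130) and the carving's end at (470,310). This is the right carving.

```bash
cat > h.py <<'E'
import numpy as np,cv2
def cam(n): return dict(np.load(n+".npz"))
def ray(c,u,v):
    f=192/np.tan(np.radians(c["fov_y"])/2)
    d=c["R"].T@np.array([(u-c["cx"])/f,(v-c["cy"])/f,1]);o=-c["R"].T@c["t"];return o,d/np.linalg.norm(d)
def onz(c,u,v,z): o,d=ray(c,u,v);return o+d*(z-o[2])/d[2]
def tri(c1,p1,c2,p2):
    o1,d1=ray(c1,*p1);o2,d2=ray(c2,*p2)
    A=np.stack([d1,-d2],1);s=np.linalg.lstsq(A,o2-o1,rcond=None)[0]
    a,b=o1+s[0]*d1,o2+s[1]*d2;return (a+b)/2,np.linalg.norm(a-b)
def T(x,y): return 160+(x+.5)/6-.5,160+(y+.5)/6-.5
def S(x,y): return 225+(x+.5)/6-.5,170+(y+.5)/6-.5
E
python3 - <<'E'
from h import *
np.set_printoptions(precision=4,suppress=True)
t,s=cam("top0"),cam("scene0")
print("cams",-t["R"].T@t["t"],-s["R"].T@s["t"])
for n,c,(a,b,w,h) in (("t",t,(180,185,30,25)),("s",s,(290,175,30,30))):
    im=c["img"][b:b+h,a:a+w].astype(int);m=(im[...,0]>120)&(im[...,1]<70)&(im[...,2]<70)
    v,u=np.nonzero(m);print(n,m.sum(),u.mean()+a,v.mean()+b,u.min()+a,u.max()+a,v.min()+b,v.max()+b)
    globals()["k"+n]=(u.mean()+a,v.mean()+b)
print("knob",tri(t,kt,s,ks))
print("hub",tri(t,T(308,180),s,S(385,130)))
for nm,p,q in (("stop near top",(95,190),(590,262)),("carv far right crown corner",(645,97),(108,245)),("carv right bottom",(672,212),(135,170)),
 ("bolt1",(150,178),(505,390)),("bolt2",(616,83),(118,296)),("stop far",(115,340),None)):
    print(nm,"z.055",onz(t,*T(*p),.055),"z.075",onz(t,*T(*p),.075), tri(t,T(*p),s,S(*q)) if q else "")
for p in ((103,365),(697,245),(665,78),(70,195)): print("blue corner",p,onz(t,*T(*p),.025),onz(t,*T(*p),.055))
E
```

```text
cams [ 0.3766 -0.0282  1.3557] [1.3544 0.4712 1.3421]
t 43 192.0 195.88372093023256 189 195 192 200
s 37 304.97297297297297 185.8108108108108 302 307 181 192
knob (array([0.5242, 0.1378, 0.2245]), np.float64(0.0012719445572632881))
hub (array([0.5471, 0.0923, 0.1923]), np.float64(0.0010841783133397058))
stop near top z.055 [0.559  0.2116 0.055 ] z.075 [0.5562 0.2079 0.075 ] (array([0.5422, 0.2073, 0.1384]), np.float64(0.0242364188651757))
carv far right crown corner z.055 [ 0.6131 -0.0577  0.055 ] z.075 [ 0.6095 -0.0572  0.075 ] (array([ 0.6126, -0.0575,  0.0576]), np.float64(0.00017442717649282491))
carv right bottom z.055 [ 0.5562 -0.0724  0.055 ] z.075 [ 0.5534 -0.0717  0.075 ] (array([ 0.5559, -0.0724,  0.0575]), np.float64(0.0003701302072351492))
bolt1 z.055 [0.5657 0.1849 0.055 ] z.075 [0.5628 0.1816 0.075 ] (array([0.5695, 0.1896, 0.0278]), np.float64(0.0007312404126087881))
bolt2 z.055 [ 0.6197 -0.0432  0.055 ] z.075 [ 0.616  -0.0429  0.075 ] (array([ 0.6249, -0.0439,  0.0284]), np.float64(0.0009018681320613917))
stop far z.055 [0.4853 0.1979 0.055 ] z.075 [0.4837 0.1945 0.075 ] 
blue corner (103, 365) [0.4752 0.2085 0.025 ] [0.473  0.2032 0.055 ]
blue corner (697, 245) [ 0.544  -0.0863  0.025 ] [ 0.5402 -0.085   0.055 ]
blue corner (665, 78) [ 0.6286 -0.0682  0.025 ] [ 0.6229 -0.0673  0.055 ]
blue corner (70, 195) [0.5603 0.2296 0.025 ] [0.5561 0.2238 0.055 ]
```

Clamp estimate: origin (0.547, 0.0925), yaw about 13.1°, agreeing across the bed corners, bolts and hub. Knob radius comes out at 51 mm (given 50), knob grip z about 0.222, and the carving is about 52 mm short of the stop. I move over to behind the push end, with the fingers shut and closing across the bed.

```bash
for i in 1; do
python3 -m pendant '[[0.31,0.5,0,0,0,0.053,1],[0.625,1.0,0,0,0,0.106,1],[0.625,1.0,0,0,0,0.106,1]]' 40
python3 -m pendant '[[0.31,0.5,0,0,0,0.053,1],[0.625,1.0,0,0,0,0.106,1],[0.625,1.0,0,0,0,0.106,1]]'
python3 -m pendant '[[0.31,0.5,0,0,0,0.053,1],[0.625,1.0,0,0,0,0.106,1],[0.625,1.0,0,0,0,0.106,1]]'
python3 -m pendant '[[0.31,0.5,0,0,0,0.053,1],[0.625,1.0,0,0,0,0.106,1],[0.625,1.0,0,0,0,0.106,1],[0.625,1.0,0,0,0,0.106,1]]'; done
```

```text
clock: 0.48
eef_pos: [0.3716, -0.4547, 0.2307]
orientation: [-3.14, -0.003, 0.809]
ft_force: [0.6, -0.3, -0.3]
finger_gap: 0.0319
grip_force: 0.0
clock: 0.85
eef_pos: [0.4454, -0.3353, 0.231]
orientation: [-3.141, -0.002, 1.14]
ft_force: [-0.1, -1.2, -0.2]
finger_gap: 0.0001
grip_force: 0.0
clock: 1.23
eef_pos: [0.5197, -0.2158, 0.2312]
orientation: [3.141, -0.002, 1.472]
ft_force: [-0.1, 0.3, 0.8]
finger_gap: -0.0004
grip_force: 0.0
clock: 1.72
eef_pos: [0.5925, -0.1007, 0.2307]
orientation: [-3.14, 0.0, 1.798]
ft_force: [-0.3, -1.0, 0.9]
finger_gap: -0.0001
grip_force: 0.0
```

```bash
python3 - <<'E'
from cell import ctrl, imaging
import cv2,numpy as np
o=ctrl.get_obs()
c=imaging.camera("wrist");cv2.imwrite("pics/w0.png",c["img"][:,:,::-1]);print(c["fov_y"],c["cx"],c["cy"],c["tool_from_camera"])
np.savez("w0.npz",pos=o["eef_pos"],ori=o["orientation"],**c)
E
```

```text
59.15964206480222 252.64311105540432 189.4366913947405 [[-9.87179361e-04 -9.60124359e-01 -2.79571530e-01  7.09652572e-02]
 [ 9.99999513e-01 -9.42852222e-04 -2.93032319e-04 -1.34225170e-04]
 [ 1.77528294e-05 -2.79571683e-01  9.60124822e-01 -1.42475482e-01]
 [ 0.00000000e+00  0.00000000e+00  0.00000000e+00  1.00000000e+00]]
```

View pics/w0.png

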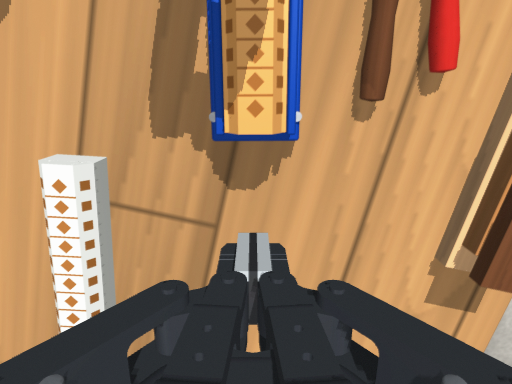

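The wrist view shows the clamp bed dead ahead: bed end at row 139, carving end at (256,134), fingers centred at column 253. The alignment is good; I compute the distances.

```bash
cat >> h.py <<'E'
from scipy.spatial.transform import Rotation as Ro
def wcam(n):
    c=dict(np.load(n+".npz"));M=np.eye(4);M[:3,:3]=Ro.from_euler("xyz",c["ori"]).as_matrix();M[:3,3]=c["pos"]
    W=np.linalg.inv(M@c["tool_from_camera"]);c["R"],c["t"]=W[:3,:3],W[:3,3];return c
O=np.array([.547,.0925]);th=np.radians(13.1)
def loc(p): d=p[:2]-O;return np.array([d[0]*np.cos(th)+d[1]*np.sin(th),-d[0]*np.sin(th)+d[1]*np.cos(th)])
E
python3 - <<'E'
from h import *
np.set_printoptions(precision=4,suppress=True)
w=wcam("w0")
for nm,p,z in (("bed L",(212,139),.025),("bed R",(299,139),.025),("carv crown end",(256,134),.076),("carv crown end z.06",(256,134),.06),("boltL",(213,118),.028),("boltR",(298,118),.028),("cheek L in top far",(219,0),.055),("cheek R",(290,0),.055),("tcp",None,0)):
    q=onz(w,*p,z) if p else w["pos"]
    print(nm,q,loc(q))
E
```

```text
bed L [ 0.5461 -0.0873  0.025 ] [-0.0417 -0.1749]
bed R [ 0.6332 -0.0673  0.025 ] [ 0.0477 -0.1751]
carv crown end [ 0.5872 -0.0663  0.076 ] [ 0.0031 -0.1637]
carv crown end z.06 [ 0.5877 -0.0681  0.06  ] [ 0.0033 -0.1657]
boltL [ 0.5433 -0.066   0.028 ] [-0.0395 -0.1536]
boltR [ 0.6262 -0.0469  0.028 ] [ 0.0456 -0.1537]
cheek L in top far [0.532  0.0336 0.055 ] [-0.0279 -0.054 ]
cheek R [0.5903 0.047  0.055 ] [ 0.0319 -0.0542]
tcp [ 0.5925 -0.1007  0.2307] [ 0.0005 -0.1985]
```

```bash

python3 -m pendant '[[0.02,0,-0.4,0,0,0,1],[0.02,0,-0.8,0,0,0,1],[0.02,0,-0.8,0,0,0,1]]'
python3 -m pendant '[[0,0,-0.35,0,0,0,1],[0,0,-0.7,0,0,0,1],[0,0,-0.7,0,0,0,1],[0,0,-0.7,0,0,0,1]]'
python3 -m pendant '[[-0.006,0.024,0,0,0,0,1],[-0.012,0.049,0,0,0,0,1],[-0.017,0.073,0,0,0,0,1],[-0.023,0.097,0,0,0,0,1],[-0.029,0.122,0,0,0,0,1],[-0.035,0.146,0,0,0,0,1],[-0.040,0.170,0,0,0,0,1],[-0.046,0.195,0,0,0,0,1],[-0.052,0.219,0,0,0,0,1],[-0.0575,0.243,0,0,0,0,1]]'
```

```text
clock: 2.15
eef_pos: [0.5894, -0.1044, 0.1305]
orientation: [-3.13, -0.002, 1.793]
ft_force: [-0.4, -0.1, 0.2]
finger_gap: -0.0
grip_force: 0.0
clock: 2.65
eef_pos: [0.5969, -0.1019, 0.054]
orientation: [3.138, 0.002, 1.797]
ft_force: [0.1, 1.0, 0.8]
finger_gap: 0.0001
grip_force: 0.0
clock: 3.9
eef_pos: [0.588, -0.0722, 0.0512]
orientation: [-3.141, 0.001, 1.798]
ft_force: [0.5, -1.3, -0.7]
finger_gap: -0.0
grip_force: 0.9
```

```bash

python3 -m pendant '[[-0.006,0.024,0,0,0,0,1],[-0.012,0.049,0,0,0,0,1],[-0.017,0.073,0,0,0,0,1],[-0.023,0.097,0,0,0,0,1],[-0.029,0.122,0,0,0,0,1],[-0.035,0.146,0,0,0,0,1],[-0.040,0.170,0,0,0,0,1],[-0.046,0.195,0,0,0,0,1],[-0.052,0.219,0,0,0,0,1],[-0.0575,0.243,0,0,0,0,1]]'
python3 - <<'E'
from h import *
from cell import ctrl
print(loc(np.array(ctrl.get_obs()["eef_pos"])))
E
```

```text
clock: 5.15
eef_pos: [0.581, -0.0419, 0.0512]
orientation: [-3.141, -0.0, 1.799]
ft_force: [0.5, -1.3, -1.1]
finger_gap: 0.0001
grip_force: 0.7
[ 0.00268438 -0.13858446]
```

```bash

python3 -m pendant '[[-0.005,0.020,0,0,0,0,1],[-0.010,0.041,0,0,0,0,1],[-0.014,0.061,0,0,0,0,1],[-0.019,0.081,0,0,0,0,1],[-0.024,0.101,0,0,0,0,1]]'
python3 -m pendant '[[-0.002,0.008,0,0,0,0,1],[-0.004,0.016,0,0,0,0,1],[-0.006,0.024,0,0,0,0,1]]'
python3 -m pendant '[[-0.002,0.008,0,0,0,0,1],[-0.004,0.016,0,0,0,0,1]]'
```

```text
clock: 5.78
eef_pos: [0.5782, -0.0299, 0.0513]
orientation: [-3.142, 0.0, 1.799]
ft_force: [0.3, -1.8, -1.3]
finger_gap: -0.0002
grip_force: 0.7
clock: 6.15
eef_pos: [0.5776, -0.0272, 0.0513]
orientation: [-3.142, 0.0, 1.799]
ft_force: [-0.3, -2.1, -0.8]
finger_gap: -0.0003
grip_force: 0.8
clock: 6.4
eef_pos: [0.5774, -0.0263, 0.0513]
orientation: [3.141, 0.001, 1.798]
ft_force: [2.5, -4.3, -1.6]
finger_gap: -0.0003
grip_force: 2.1
```

```bash

python3 -m pendant '[[-0.002,0.008,0,0,0,0,1],[-0.002,0.008,0,0,0,0,1]]'
python3 -m pendant '[[-0.001,0.006,0,0,0,0,1],[-0.001,0.006,0,0,0,0,1]]'
python3 - <<'E'
from h import *
from cell import ctrl
print(loc(np.array(ctrl.get_obs()["eef_pos"])))
E
```

```text
clock: 6.65
eef_pos: [0.5775, -0.0262, 0.0514]
orientation: [3.141, 0.002, 1.798]
ft_force: [2.2, -3.8, -0.9]
finger_gap: 0.0002
grip_force: 2.5
clock: 6.9
eef_pos: [0.5775, -0.0262, 0.0515]
orientation: [3.141, 0.003, 1.797]
ft_force: [1.8, -5.5, -2.1]
finger_gap: -0.0
grip_force: 3.0
[ 0.00282781 -0.12255897]
```

```bash

python3 -m pendant '[[-0.002,0.008,0,0,0,0,1],[-0.004,0.016,0,0,0,0,1],[-0.004,0.016,0,0,0,0,1],[-0.004,0.016,0,0,0,0,1]]'
python3 - <<'E'
from cell import imaging
import cv2,numpy as np
c=imaging.camera("top");np.savez("top1.npz",**c)
d=imaging.camera("scene");np.savez("scene1.npz",**d)
a=cv2.resize(c["img"][170:230,160:290,::-1],None,fx=5,fy=5,interpolation=cv2.INTER_CUBIC)
b=cv2.resize(d["img"][175:235,225:355,::-1],None,fx=5,fy=5,interpolation=cv2.INTER_CUBIC)
cv2.imwrite("pics/home.png",np.vstack([a,b]))
E
```

```text
clock: 7.4
eef_pos: [0.5777, -0.0262, 0.0517]
orientation: [3.14, 0.005, 1.796]
ft_force: [2.3, -8.8, -1.5]
finger_gap: 0.0003
grip_force: 4.1
```

View pics/home.png

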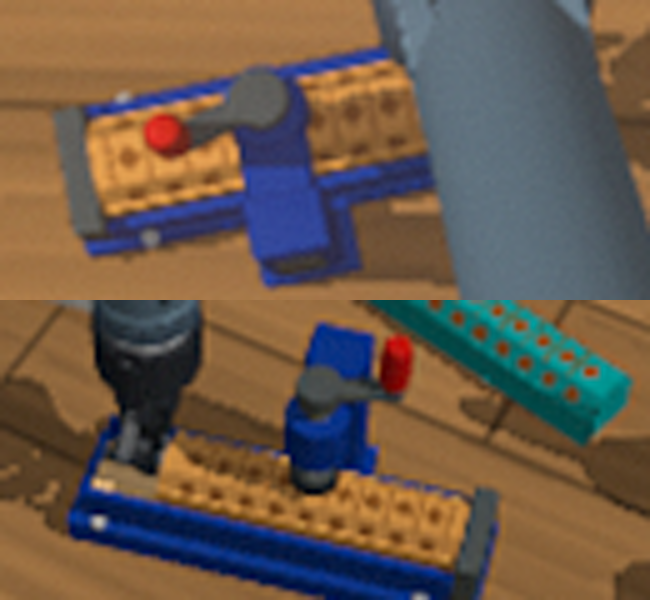

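The carving's end is flush against the grey stop in both views (top crop: stop at (80,170); lower crop: stop at (478,545)), and the robot pushed to 9 N with no further movement. I back off, lift and go over the knob.

```bash

python3 -m pendant '[[0.02,-0.085,0,0,0,0,1],[0.04,-0.18,0,0,0,0,1],[0.04,-0.18,0,0,0,0,1],[0.04,-0.18,0.4,0,0,0,1],[0.04,-0.18,0.8,0,0,0,0],[0.04,-0.18,1.0,0,0,0,-0.3]]'
python3 -m pendant '[[0,0,0.4,0,0,0,-0.3],[0,0,0.8,0,0,0,-0.3],[0,0,1.0,0,0,0,-0.3],[0,0,1.0,0,0,0,-0.3]]'
python3 -m pendant '[[-0.18,0.45,0,0,0,0,-0.3],[-0.37,0.9,0,0,0,0,-0.3],[-0.37,0.9,0,0,0,0,-0.3],[-0.37,0.9,0,0,0,0,-0.3]]'
python3 - <<'E'
from cell import ctrl, imaging
import cv2,numpy as np
o=ctrl.get_obs()
c=imaging.camera("wrist");cv2.imwrite("pics/w1.png",c["img"][:,:,::-1])
np.savez("w1.npz",pos=o["eef_pos"],ori=o["orientation"],**c);print(o["eef_pos"])
E
```

```text
clock: 8.25
eef_pos: [0.5826, -0.0417, 0.1745]
orientation: [3.137, 0.0, 1.8]
ft_force: [1.1, 0.5, -0.6]
finger_gap: 0.0361
grip_force: 0.0
clock: 8.75
eef_pos: [0.5825, -0.042, 0.2939]
orientation: [3.136, 0.001, 1.8]
ft_force: [-0.1, -0.4, -1.5]
finger_gap: 0.0556
grip_force: 0.0
clock: 9.25
eef_pos: [0.5356, 0.0648, 0.2895]
orientation: [-3.139, 0.0, 1.8]
ft_force: [0.8, -0.7, 0.5]
finger_gap: 0.0554
grip_force: 0.0
[0.53556324 0.0647608  0.2894893 ]
```

View pics/w1.png

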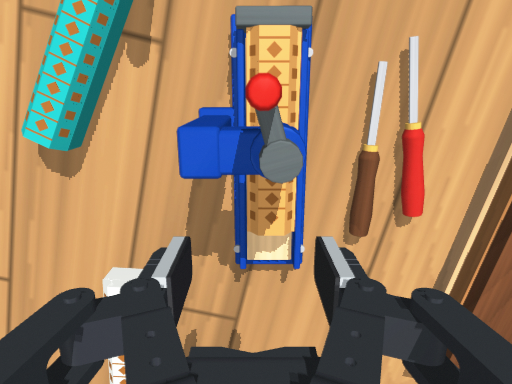

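The wrist view shows the red knob at (264,91), the hub at (281,160), the stop at (273,15) and the carving flush to it. I compute positions.

```bash
python3 - <<'E'
from h import *
np.set_printoptions(precision=4,suppress=True)
w=wcam("w1");im=w["img"].astype(int)
m=((im[...,0]>150)&(im[...,1]<80)&(im[...,2]<80))[60:125,235:295].astype(np.uint8)
v,u=np.nonzero(m);print(m.sum(),u.min()+235,u.max()+235,v.min()+60,v.max()+60)
(cx,cy),r=cv2.minEnclosingCircle(np.stack([u,v],1).astype(np.float32));print(cx+235,cy+60,r)
K=(cx+235,cy+60)
s=cam("scene0");print("knob tri",tri(w,K,s,(304.97,181.5)))
for z in(.235,.24,.245):print("knob",z,onz(w,*K,z))
# size check of disc diameter
f=192/np.tan(np.radians(w["fov_y"])/2);print("f",f)
g=((abs(im[...,0]-im[...,2])<20)&(im[...,0]>70)&(im[...,0]<150)&(abs(im[...,0]-im[...,1])<20))[130:190,250:310]
v,u=np.nonzero(g);print("grey",u.min()+250,u.max()+250,v.min()+130,v.max()+130)
for z in (.187,.195):print("hub",z,onz(w,281,161,z))
for p in ((234,52),(310,53),(237,248),(302,248)):
    q=onz(w,*p,.028);print("bolt",q,loc(q))
E
```

```text
975 247 281 73 108
263.1410255432129 90.85897445678711 18.58431625366211
knob tri (array([0.5242, 0.136 , 0.2461]), np.float64(0.0018474384837856926))
knob 0.235 [0.5248 0.1352 0.235 ]
knob 0.24 [0.5247 0.1351 0.24  ]
knob 0.245 [0.5246 0.1351 0.245 ]
f 338.25845134537343
grey 260 307 130 183
hub 0.187 [0.5505 0.0903 0.187 ]
hub 0.195 [0.5495 0.0917 0.195 ]
bolt [0.4889 0.1694 0.028 ] [-0.0391  0.0881]
bolt [0.5715 0.1875 0.028 ] [0.0454 0.087 ]
bolt [ 0.5433 -0.0635  0.028 ] [-0.0389 -0.1511]
bolt [ 0.6262 -0.0441  0.028 ] [ 0.0462 -0.151 ]
```

```bash

python3 -m pendant '[[-0.046,0.3,0,0,0,0,-0.3],[-0.092,0.587,0,0,0,0,-0.3],[-0.092,0.587,0,0,0,0,-0.3],[-0.092,0.587,0,0,0,0,-0.3]]'
python3 -m pendant '[[0,0,-0.25,0,0,0,-0.3],[0,0,-0.5,0,0,0,-0.3],[0,0,-0.7,0,0,0,-0.3],[0,0,-0.7,0,0,0,-0.3],[0,0,-0.7,0,0,0,-0.3]]'
python3 - <<'E'
from cell import ctrl, imaging
import cv2,numpy as np
o=ctrl.get_obs()
c=imaging.camera("wrist");cv2.imwrite("pics/w2.png",c["img"][:,:,::-1]);print(o["eef_pos"])
E
```

```text
clock: 9.8
eef_pos: [0.5261, 0.133, 0.2906]
orientation: [-3.14, 0.001, 1.796]
ft_force: [1.3, -0.4, 0.1]
finger_gap: 0.0552
grip_force: 0.0
clock: 10.42
eef_pos: [0.5266, 0.1341, 0.208]
orientation: [3.141, 0.0, 1.797]
ft_force: [-0.1, 0.3, 0.4]
finger_gap: 0.0552
grip_force: 0.0
[0.52658565 0.13408324 0.20801608]
```

View pics/w2.png

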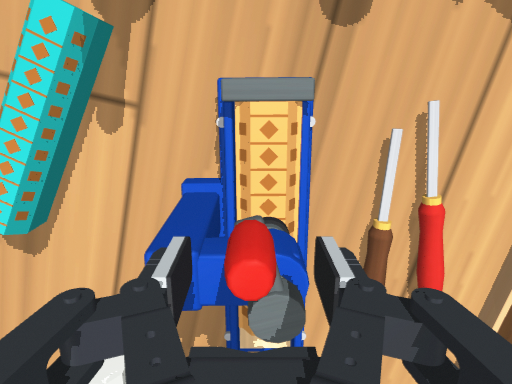

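The red knob stands between the open fingers (centre about (251,262)), slightly left of centre. I close on it with a small correction.

```bash

python3 -m pendant '[[-0.016,0.008,-0.02,0,0,0,-0.3],[-0.016,0.008,-0.02,0,0,0,-0.3],[-0.016,0.008,-0.02,0,0,0,0.9],[-0.016,0.008,-0.02,0,0,0,0.9],[-0.016,0.008,-0.02,0,0,0,0.9],[-0.016,0.008,-0.02,0,0,0,0.9]]' 25
```

```text
clock: 11.22
eef_pos: [0.5241, 0.1363, 0.2052]
orientation: [3.141, -0.0, 1.799]
ft_force: [0.3, -0.4, 2.0]
finger_gap: 0.021
grip_force: 25.4
```

```bash
cat > circ.py <<'E'
import numpy as np,sys,json
def rows(a0,a1,n,r=50.):
    f=lambda a:np.array([r*np.cos(np.radians(a)),r*np.sin(np.radians(a)),a/36.])
    print(a0,a1,json.dumps([[*(round(float(x),3) for x in (f(a)-f(a0))/120),0,0,0,.9] for a in np.linspace(a0,a1,n+1)[1:]]).replace(" ",""))
E
python3 -c "
from circ import *
rows(120.6,90.6,6);rows(90.6,30.6,8);rows(30.6,-29.4,8);rows(-29.4,-89.4,8);rows(-89.4,-149.4,8);rows(-149.4,-209.4,8);rows(150.6,90.6,8)"
```

```text
120.6 90.6 [[0.032,0.017,-0.001,0,0,0,0.9],[0.065,0.031,-0.002,0,0,0,0.9],[0.1,0.043,-0.003,0,0,0,0.9],[0.135,0.051,-0.005,0,0,0,0.9],[0.171,0.056,-0.006,0,0,0,0.9],[0.208,0.058,-0.007,0,0,0,0.9]]
90.6 30.6 [[0.054,-0.003,-0.002,0,0,0,0.9],[0.108,-0.013,-0.003,0,0,0,0.9],[0.16,-0.03,-0.005,0,0,0,0.9],[0.209,-0.054,-0.007,0,0,0,0.9],[0.255,-0.083,-0.009,0,0,0,0.9],[0.296,-0.119,-0.01,0,0,0,0.9],[0.332,-0.16,-0.012,0,0,0,0.9],[0.363,-0.205,-0.014,0,0,0,0.9]]
30.6 -29.4 [[0.025,-0.049,-0.002,0,0,0,0.9],[0.043,-0.1,-0.003,0,0,0,0.9],[0.054,-0.153,-0.005,0,0,0,0.9],[0.058,-0.208,-0.007,0,0,0,0.9],[0.055,-0.262,-0.009,0,0,0,0.9],[0.045,-0.316,-0.01,0,0,0,0.9],[0.028,-0.368,-0.012,0,0,0,0.9],[0.004,-0.417,-0.014,0,0,0,0.9]]
-29.4 -89.4 [[-0.03,-0.046,-0.002,0,0,0,0.9],[-0.065,-0.087,-0.003,0,0,0,0.9],[-0.106,-0.123,-0.005,0,0,0,0.9],[-0.151,-0.154,-0.007,0,0,0,0.9],[-0.2,-0.179,-0.009,0,0,0,0.9],[-0.251,-0.197,-0.01,0,0,0,0.9],[-0.304,-0.208,-0.012,0,0,0,0.9],[-0.359,-0.212,-0.014,0,0,0,0.9]]
-89.4 -149.4 [[-0.054,0.003,-0.002,0,0,0,0.9],[-0.108,0.013,-0.003,0,0,0,0.9],[-0.16,0.03,-0.005,0,0,0,0.9],[-0.209,0.054,-0.007,0,0,0,0.9],[-0.255,0.083,-0.009,0,0,0,0.9],[-0.296,0.119,-0.01,0,0,0,0.9],[-0.332,0.16,-0.012,0,0,0,0.9],[-0.363,0.205,-0.014,0,0,0,0.9]]
-149.4 -209.4 [[-0.025,0.049,-0.002,0,0,0,0.9],[-0.043,0.1,-0.003,0,0,0,0.9],[-0.054,0.153,-0.005,0,0,0,0.9],[-0.058,0.208,-0.007,0,0,0,0.9],[-0.055,0.262,-0.009,0,0,0,0.9],[-0.045,0.316,-0.01,0,0,0,0.9],[-0.028,0.368,-0.012,0,0,0,0.9],[-0.004,0.417,-0.014,0,0,0,0.9]]
150.6 90.6 [[0.03,0.046,-0.002,0,0,0,0.9],[0.065,0.087,-0.003,0,0,0,0.9],[0.106,0.123,-0.005,0,0,0,0.9],[0.151,0.154,-0.007,0,0,0,0.9],[0.2,0.179,-0.009,0,0,0,0.9],[0.251,0.197,-0.01,0,0,0,0.9],[0.304,0.208,-0.012,0,0,0,0.9],[0.359,0.212,-0.014,0,0,0,0.9]]
```

```bash

python3 -m pendant '[[0.032,0.017,-0.001,0,0,0,0.9],[0.065,0.031,-0.002,0,0,0,0.9],[0.1,0.043,-0.003,0,0,0,0.9],[0.135,0.051,-0.005,0,0,0,0.9],[0.171,0.056,-0.006,0,0,0,0.9],[0.208,0.058,-0.007,0,0,0,0.9]]'
```

```text
clock: 11.98
eef_pos: [0.549, 0.1433, 0.2042]
orientation: [3.141, -0.0, 1.799]
ft_force: [-1.1, 1.1, 3.5]
finger_gap: 0.021
grip_force: 25.6
```

```bash

python3 -m pendant '[[0.054,-0.003,-0.002,0,0,0,0.9],[0.108,-0.013,-0.003,0,0,0,0.9],[0.16,-0.03,-0.005,0,0,0,0.9],[0.209,-0.054,-0.007,0,0,0,0.9],[0.255,-0.083,-0.009,0,0,0,0.9],[0.296,-0.119,-0.01,0,0,0,0.9],[0.332,-0.16,-0.012,0,0,0,0.9],[0.363,-0.205,-0.014,0,0,0,0.9]]'

```

```text
clock: 12.98
eef_pos: [0.5925, 0.1187, 0.2026]
orientation: [3.141, -0.001, 1.799]
ft_force: [-1.1, 0.8, 5.1]
finger_gap: 0.021
grip_force: 25.8
```

```bash

python3 -m pendant '[[0.025,-0.049,-0.001,0,0,0,0.9],[0.043,-0.1,-0.002,0,0,0,0.9],[0.054,-0.153,-0.003,0,0,0,0.9],[0.058,-0.208,-0.005,0,0,0,0.9],[0.055,-0.262,-0.006,0,0,0,0.9],[0.045,-0.316,-0.007,0,0,0,0.9],[0.028,-0.368,-0.008,0,0,0,0.9],[0.004,-0.417,-0.01,0,0,0,0.9]]'

```

```text
clock: 13.98
eef_pos: [0.5928, 0.0678, 0.2011]
orientation: [3.141, 0.0, 1.799]
ft_force: [1.1, -0.0, 3.5]
finger_gap: 0.0208
grip_force: 25.5
```

```bash

python3 -m pendant '[[-0.03,-0.046,-0.002,0,0,0,0.9],[-0.065,-0.087,-0.003,0,0,0,0.9],[-0.106,-0.123,-0.005,0,0,0,0.9],[-0.151,-0.154,-0.007,0,0,0,0.9],[-0.2,-0.179,-0.009,0,0,0,0.9],[-0.251,-0.197,-0.01,0,0,0,0.9],[-0.304,-0.208,-0.012,0,0,0,0.9],[-0.359,-0.212,-0.014,0,0,0,0.9]]'

```

```text
clock: 14.98
eef_pos: [0.5491, 0.0427, 0.1994]
orientation: [-3.141, 0.0, 1.799]
ft_force: [1.4, -0.2, 2.9]
finger_gap: 0.021
grip_force: 25.5
```

```bash

python3 -m pendant '[[-0.054,0.003,-0.002,0,0,0,0.9],[-0.108,0.013,-0.003,0,0,0,0.9],[-0.16,0.03,-0.005,0,0,0,0.9],[-0.209,0.054,-0.007,0,0,0,0.9],[-0.255,0.083,-0.009,0,0,0,0.9],[-0.296,0.119,-0.01,0,0,0,0.9],[-0.332,0.16,-0.012,0,0,0,0.9],[-0.363,0.205,-0.014,0,0,0,0.9]]'

```

```text
clock: 15.98
eef_pos: [0.5056, 0.0681, 0.1977]
orientation: [-3.141, -0.0, 1.799]
ft_force: [0.8, -0.3, 2.5]
finger_gap: 0.0209
grip_force: 25.5
```

```bash

python3 -m pendant '[[-0.025,0.049,-0.002,0,0,0,0.9],[-0.043,0.1,-0.003,0,0,0,0.9],[-0.054,0.153,-0.005,0,0,0,0.9],[-0.058,0.208,-0.007,0,0,0,0.9],[-0.055,0.262,-0.009,0,0,0,0.9],[-0.045,0.316,-0.01,0,0,0,0.9],[-0.028,0.368,-0.012,0,0,0,0.9],[-0.004,0.417,-0.014,0,0,0,0.9]]'

```

```text
clock: 16.98
eef_pos: [0.5056, 0.1179, 0.196]
orientation: [-3.141, 0.0, 1.799]
ft_force: [0.9, -2.4, 2.0]
finger_gap: 0.0207
grip_force: 25.4
```

```bash

python3 -m pendant '[[0.03,0.046,-0.002,0,0,0,0.9],[0.065,0.087,-0.003,0,0,0,0.9],[0.106,0.123,-0.005,0,0,0,0.9],[0.151,0.154,-0.007,0,0,0,0.9]]'
python3 -c "
from circ import *
rows(120.6,90.6,4);rows(90.6,60.6,4);rows(60.6,30.6,4);rows(30.6,.6,4)"
```

```text
clock: 17.48
eef_pos: [0.5237, 0.1364, 0.1951]
orientation: [-3.141, 0.0, 1.799]
ft_force: [-0.3, -2.0, 1.0]
finger_gap: 0.021
grip_force: 25.4
120.6 90.6 [[0.049,0.025,-0.002,0,0,0,0.9],[0.1,0.043,-0.003,0,0,0,0.9],[0.153,0.054,-0.005,0,0,0,0.9],[0.208,0.058,-0.007,0,0,0,0.9]]
90.6 60.6 [[0.054,-0.003,-0.002,0,0,0,0.9],[0.108,-0.013,-0.003,0,0,0,0.9],[0.16,-0.03,-0.005,0,0,0,0.9],[0.209,-0.054,-0.007,0,0,0,0.9]]
60.6 30.6 [[0.046,-0.03,-0.002,0,0,0,0.9],[0.087,-0.065,-0.003,0,0,0,0.9],[0.123,-0.106,-0.005,0,0,0,0.9],[0.154,-0.151,-0.007,0,0,0,0.9]]
30.6 0.6 [[0.025,-0.049,-0.002,0,0,0,0.9],[0.043,-0.1,-0.003,0,0,0,0.9],[0.054,-0.153,-0.005,0,0,0,0.9],[0.058,-0.208,-0.007,0,0,0,0.9]]
```

```bash

python3 -m pendant '[[0.049,0.025,-0.002,0,0,0,0.9],[0.1,0.043,-0.003,0,0,0,0.9],[0.153,0.054,-0.005,0,0,0,0.9],[0.208,0.058,-0.007,0,0,0,0.9]]'
```

```text
clock: 17.98
eef_pos: [0.5488, 0.1433, 0.1943]
orientation: [-3.141, -0.0, 1.799]
ft_force: [-1.1, -1.0, 1.7]
finger_gap: 0.0206
grip_force: 25.4
```

```bash

python3 -m pendant '[[0.054,-0.003,-0.002,0,0,0,0.9],[0.108,-0.013,-0.003,0,0,0,0.9],[0.16,-0.03,-0.005,0,0,0,0.9],[0.209,-0.054,-0.007,0,0,0,0.9]]'
```

```text
clock: 18.48
eef_pos: [0.5739, 0.1368, 0.1936]
orientation: [-3.141, -0.0, 1.799]
ft_force: [-1.6, -0.9, 2.3]
finger_gap: 0.0206
grip_force: 25.4
```

```bash

python3 -m pendant '[[0.046,-0.03,-0.002,0,0,0,0.9],[0.087,-0.065,-0.003,0,0,0,0.9],[0.123,-0.106,-0.005,0,0,0,0.9],[0.154,-0.151,-0.007,0,0,0,0.9]]'
```

```text
clock: 18.98
eef_pos: [0.5924, 0.1187, 0.1928]
orientation: [3.141, -0.001, 1.799]
ft_force: [-1.9, -0.3, 2.6]
finger_gap: 0.021
grip_force: 25.5
```

```bash

python3 -m pendant '[[0.025,-0.049,-0.002,0,0,0,0.9],[0.043,-0.1,-0.003,0,0,0,0.9],[0.054,-0.153,-0.005,0,0,0,0.9],[0.058,-0.208,-0.007,0,0,0,0.9]]'
python3 -c "
from circ import *
rows(.6,-29.4,4);rows(-29.4,-59.4,4);rows(-59.4,-89.4,4)"
```

```text
clock: 19.48
eef_pos: [0.5994, 0.0949, 0.1923]
orientation: [3.14, -0.002, 1.8]
ft_force: [-1.8, 3.8, 2.8]
finger_gap: 0.0208
grip_force: 25.5
0.6 -29.4 [[-0.003,-0.054,-0.002,0,0,0,0.9],[-0.013,-0.108,-0.003,0,0,0,0.9],[-0.03,-0.16,-0.005,0,0,0,0.9],[-0.054,-0.209,-0.007,0,0,0,0.9]]
-29.4 -59.4 [[-0.03,-0.046,-0.002,0,0,0,0.9],[-0.065,-0.087,-0.003,0,0,0,0.9],[-0.106,-0.123,-0.005,0,0,0,0.9],[-0.151,-0.154,-0.007,0,0,0,0.9]]
-59.4 -89.4 [[-0.049,-0.025,-0.002,0,0,0,0.9],[-0.1,-0.043,-0.003,0,0,0,0.9],[-0.153,-0.054,-0.005,0,0,0,0.9],[-0.208,-0.058,-0.007,0,0,0,0.9]]
```

Effort rose to 3.8 N, so the pad has touched. Now small slow steps.

```bash

python3 -c "
from circ import *
rows(.6,-14.4,4);rows(-14.4,-29.4,4);rows(-29.4,-44.4,4);rows(-44.4,-59.4,4)"
python3 -m pendant '[[-0.001,-0.027,-0.001,0,0,0,0.9],[-0.003,-0.054,-0.002,0,0,0,0.9],[-0.007,-0.081,-0.002,0,0,0,0.9],[-0.013,-0.108,-0.003,0,0,0,0.9]]'
```

```text
0.6 -14.4 [[-0.001,-0.027,-0.001,0,0,0,0.9],[-0.003,-0.054,-0.002,0,0,0,0.9],[-0.007,-0.081,-0.003,0,0,0,0.9],[-0.013,-0.108,-0.003,0,0,0,0.9]]
-14.4 -29.4 [[-0.008,-0.026,-0.001,0,0,0,0.9],[-0.017,-0.052,-0.002,0,0,0,0.9],[-0.028,-0.077,-0.003,0,0,0,0.9],[-0.041,-0.101,-0.003,0,0,0,0.9]]
-29.4 -44.4 [[-0.014,-0.023,-0.001,0,0,0,0.9],[-0.03,-0.046,-0.002,0,0,0,0.9],[-0.047,-0.067,-0.003,0,0,0,0.9],[-0.065,-0.087,-0.003,0,0,0,0.9]]
-44.4 -59.4 [[-0.02,-0.019,-0.001,0,0,0,0.9],[-0.041,-0.036,-0.002,0,0,0,0.9],[-0.063,-0.052,-0.003,0,0,0,0.9],[-0.086,-0.067,-0.003,0,0,0,0.9]]
clock: 19.98
eef_pos: [0.5983, 0.0821, 0.192]
orientation: [3.139, -0.002, 1.8]
ft_force: [0.8, 5.7, 2.1]
finger_gap: 0.0206
grip_force: 25.5
```

```bash

python3 -m pendant '[[-0.008,-0.026,-0.001,0,0,0,0.9],[-0.017,-0.052,-0.002,0,0,0,0.9],[-0.028,-0.077,-0.002,0,0,0,0.9]]'
```

```text
clock: 20.35
eef_pos: [0.5956, 0.0736, 0.1919]
orientation: [3.137, -0.002, 1.8]
ft_force: [0.1, 6.8, 1.6]
finger_gap: 0.0208
grip_force: 25.4
```

```bash

python3 -c "
from circ import *
rows(-25.65,-35.65,3);rows(-35.65,-45.65,3);rows(-45.65,-55.65,3)"
python3 -m pendant '[[-0.011,-0.022,-0.001,0,0,0,0.9],[-0.022,-0.043,-0.001,0,0,0,0.9],[-0.037,-0.063,-0.002,0,0,0,0.9]]'
```

```text
-25.65 -35.65 [[-0.011,-0.022,-0.001,0,0,0,0.9],[-0.023,-0.042,-0.002,0,0,0,0.9],[-0.037,-0.062,-0.002,0,0,0,0.9]]
-35.65 -45.65 [[-0.015,-0.019,-0.001,0,0,0,0.9],[-0.03,-0.038,-0.002,0,0,0,0.9],[-0.047,-0.055,-0.002,0,0,0,0.9]]
-45.65 -55.65 [[-0.018,-0.016,-0.001,0,0,0,0.9],[-0.037,-0.032,-0.002,0,0,0,0.9],[-0.056,-0.046,-0.002,0,0,0,0.9]]
clock: 20.72
eef_pos: [0.5918, 0.0665, 0.1917]
orientation: [3.135, -0.003, 1.801]
ft_force: [1.9, 7.7, 0.1]
finger_gap: 0.0208
grip_force: 25.3
```

```bash

python3 -m pendant '[[-0.007,-0.01,0,0,0,0,0.9],[-0.012,-0.016,-0.001,0,0,0,0.9]]'
python3 -m pendant '[[0,0,0,0,0,0,0.9],[0,0,0,0,0,0,0.9]]'
```

```text
clock: 20.98
eef_pos: [0.5906, 0.0647, 0.1917]
orientation: [3.134, -0.003, 1.801]
ft_force: [3.4, 7.1, 0.4]
finger_gap: 0.0209
grip_force: 25.3
clock: 21.22
eef_pos: [0.5905, 0.0645, 0.1916]
orientation: [3.135, -0.003, 1.801]
ft_force: [3.1, 7.0, 0.6]
finger_gap: 0.0211
grip_force: 25.3
```

Effort while turning is about 7.8 N, which is snug. I ease the load, open and lift clear.

```bash

python3 -m pendant '[[0.012,0.018,0,0,0,0,0.9],[0.014,0.022,0,0,0,0,0.9]]'
python3 -m pendant '[[0,0,0,0,0,0,0.3],[0,0,0,0,0,0,-0.3],[0,0,0,0,0,0,-0.3],[0,0,0,0,0,0,-0.3]]'
python3 -m pendant '[[0,0,0.15,0,0,0,-0.3],[0,0,0.4,0,0,0,-0.3],[0,0,0.8,0,0,0,-0.3],[0,-0.4,1.0,0,0,0,-0.3],[0,-0.9,1.0,0,0,0,-0.3],[0,-0.9,1.0,0,0,0,-0.3],[0,-0.9,1.0,0,0,0,-0.3]]'
python3 - <<'E'
from cell import ctrl, imaging
import cv2,numpy as np
o=ctrl.get_obs()
c=imaging.camera("wrist");np.savez("w3.npz",pos=o["eef_pos"],ori=o["orientation"],**c)
d=imaging.camera("scene")["img"];t=imaging.camera("top")["img"]
b=cv2.resize(d[175:235,225:353],(512,240),interpolation=cv2.INTER_CUBIC)
cv2.imwrite("pics/fin.png",np.vstack([c["img"][:350],b])[:,:,::-1])
for n,a in(("scene",d),("top",t)):
    x=(np.abs(a.astype(int)-np.load(n+"0.npz")["img"].astype(int)).sum(2)>90).astype(np.uint8)
    k,_,s,_=cv2.connectedComponentsWithStats(x)
    print(n,[r.tolist() for r in s[1:] if r[4]>25])
E
```

```text
clock: 21.48
eef_pos: [0.5909, 0.0649, 0.1915]
orientation: [3.139, -0.0, 1.799]
ft_force: [-0.1, 3.8, 3.4]
finger_gap: 0.0209
grip_force: 25.6
clock: 21.98
eef_pos: [0.5899, 0.0637, 0.1906]
orientation: [-3.141, 0.001, 1.798]
ft_force: [-0.8, 0.6, -0.1]
finger_gap: 0.0552
grip_force: 0.0
clock: 22.85
eef_pos: [0.5902, -0.0435, 0.312]
orientation: [3.14, -0.0, 1.798]
ft_force: [0.4, 0.2, -0.2]
finger_gap: 0.0556
grip_force: 0.0
scene [[273, 0, 7, 47, 264], [287, 0, 9, 22, 106], [298, 0, 6, 14, 49], [304, 0, 12, 49, 210], [314, 0, 11, 16, 109], [147, 5, 27, 9, 73], [151, 5, 119, 95, 2772], [335, 7, 7, 41, 121], [319, 18, 15, 10, 73], [162, 41, 14, 9, 36], [314, 58, 4, 13, 26], [345, 64, 11, 12, 37], [314, 72, 5, 13, 42], [123, 86, 137, 87, 2494], [70, 88, 57, 35, 907], [152, 165, 33, 29, 279], [286, 182, 21, 14, 113], [273, 191, 8, 10, 59], [282, 194, 11, 7, 30], [241, 198, 19, 17, 141], [230, 203, 9, 6, 29], [283, 211, 13, 6, 42], [301, 212, 18, 16, 139]]
top [[237, 102, 82, 282, 14585], [425, 162, 30, 24, 361], [358, 167, 33, 19, 247], [215, 169, 11, 14, 89], [401, 171, 12, 17, 116], [380, 187, 109, 12, 671], [177, 190, 31, 23, 294], [365, 197, 21, 6, 57], [378, 203, 26, 7, 70], [449, 202, 61, 53, 1595], [460, 255, 52, 82, 1952], [380, 334, 132, 50, 1984], [259, 360, 6, 7, 32], [343, 361, 19, 9, 94]]
```

View pics/fin.png

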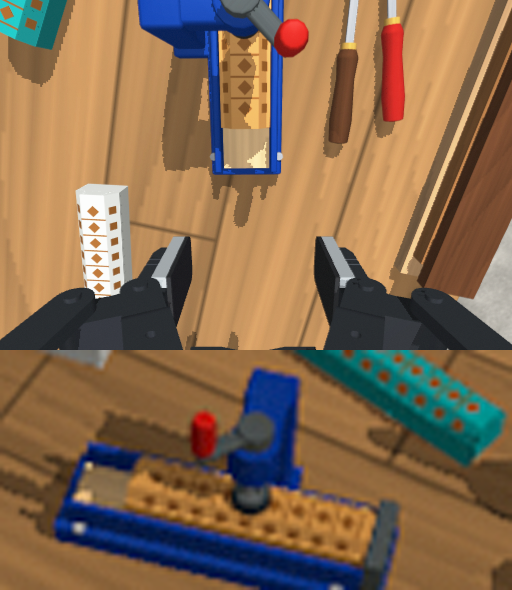

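The final view shows the carving still flush to the stop (lower crop (380,545)) with the pad down on its crown at (252,495). The knob is released at (203,433), and the gouges and look-alikes are untouched.

```bash
python3 -c "
from cell import workorder
print(workorder.close_job())"
```

```text
the job is handed in; nothing more can be done
None
```

I slid the carving flush against the end stop, wound the pad down and snugged it to about 7.8 N at the knob, then released it with the arm clear and handed the job in at about 23 s; nothing else was touched, and no verdict came back.

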